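# Click the bucket tally round to five

## Task

Two tally wheels stand on the glaze bench, one with a little bucket on its hub and one with a little tile. Five buckets are now weighed out: flick the paddles at the edge of the bucket tally's wheel with a fingertip, gently and anticlockwise seen from above, click by click until the five dots stand at its pointer, and never past five. Leave the tile tally and the loose things round about alone, and do not grip anything.

Things in the scene. Friction and masses are not known exactly. Their poses are not given: they have to be found in the camera images.
- bucket_tally: tally counter fixed to the bench, told apart by a small metal bucket, 36 mm wide, on its hub: dark steel base, 104 mm wide, 20 mm high; above it a pale wooden wheel on an upright axle. Origin on the axle at bench level, z up. +x points from the axle to the pointer post (away from the robot, within 0.5 rad), 90 to 96 mm out, 16 mm wide, 48 mm high
- bucket_wheel (a joint): turn of the bucket wheel, rad, + anticlockwise from above. Reads n dots at (n-1) x 1.0472 (five: 4.189). Clicks: a sprung ball holds it at these six places; about 2 N on a paddle takes it over the hump midway, then it snaps on to the next and stays. Stops at -0.42, 5.66. Paddles stand at 30 deg + this value + multiples of 60 deg from the tally's +x. Starts at 1, 2 or 3 dots
- bucket_center (a point): on the bucket tally's axle, 48 mm above the bench. The wheel disc has radius 52 mm, top 40 mm above the bench; hub figure up to 66 mm. Six paddles out of its edge, 60 deg apart, 12 mm wide, radius 44 to 76 mm, 22 to 46 mm above the bench, about 50 mm free between them, open down to the bench outside the base
- bucket_pointer (a point): tip of the bucket tally's pointer, 78 mm from the axle, 40 mm above the bench, aiming at the wheel. On the wheel's top, in each of the six sectors between the paddles, are one to six black dots as on a die, 37 mm from the axle; the tally reads the sector at the pointer
- tile_tally: tally counter fixed to the bench, told apart by a small white L-shaped tile, 34 mm, on its hub: dark steel base, 104 mm wide, 20 mm high; above it a pale wooden wheel on an upright axle. Origin on the axle at bench level, z up. +x points from the axle to the pointer post (away from the robot, within 0.5 rad), 90 to 96 mm out, 16 mm wide, 48 mm high; to be left alone
- tile_wheel (a joint): turn of the tile tally's wheel, same build and meaning as bucket_wheel; starts at four dots (3.142) and must stay there
- kiln_ring: loose pale ceramic ring, 68 mm across, 12 mm high, lying in front of the tallies; origin at the centre of its underside
- eraser: loose pale eraser, 22 x 56 x 12 mm, lying in front of the tallies; origin at the centre of its underside
- oxide_jar_4: loose small dark oxide jar with a black cap, 48 mm across, 60 mm high, standing behind and between the tallies; origin at the centre of its underside

How it is judged:
By the outcome, as a careful person would: the job done as asked, in the order asked, and still so for the second after the job is handed in, with the robot touching nothing.
It also fails if it takes over 61 s, if anything falls off the work surface, if the arm or the gripper's body presses on something with over 40 N, if the wrist force passes 120 N, or if a joint passes its speed limit or range.

## Robot

A 6-joint arm with a two-finger parallel gripper is mounted at the origin on a cart in front of the work surface, level with it; the furniture and walls round the work are solid. World frame = base frame: x ahead of the robot, y to its left, z up, the work surface at z = 0. Lengths are in m, angles in rad, forces in N, time in s.
With the tool pointing down it reaches from about 0.425 to 0.95 m from the base axis. Payload 14.7 kg.
Tool frame: the origin (TCP) lies on the centre line of the jaws, within the pads' length; the fingertips stand 25 mm ahead of it and the grasp point (between the pads) lies 6 mm ahead of it; z points along the fingers, y is the direction in which the jaws open and shut (so a half turn about z gives the same grasp; the last joint's range is limited). The gripper opens to 85 mm and grips with 20 to 120 N. Pads are 22 mm wide; open, the fingers measure 114 mm over their backs; the gripper's body (76 mm by 85 mm) begins 54 mm behind the grasp point. The pads swing forward as they close: fully open they stand 13 mm farther back than shut.
Start: joints at [-1.347, 0.48, 1.596, -0, 1.065, -0.047], TCP at [0.174, -0.626, 0.256] pointing down, gripper open.
Joint ranges: [-2.75, 2.75], [-0.82, 2.05], [0.23, 2.67], [-1.56, 4.7], [0.09, 2.69], [-2.92, 2.92]. Speed limits (rad/s): [1.89, 1.89, 2.39, 3.01, 3.01, 3.01].

## Interface

Orientations are given as a rotation vector (axis times angle).
In Python, from plant import robot gives the robot as it stands.
- The arm moves only by the tool send_rows, never from a script. Its argument "deltas" is one flat list of numbers, 4 for each row, row after row: the shift along the tool's x, y, z in mm, then the turn about the tool's z in degrees. A call has 1 to 8 rows; each row is the pose to reach, as a shift and turn from the pose commanded when the call began, along the tool's axes at that moment; what a row does not reach only later rows make up. A row lasts 1/8 s, in which the tool goes at most 62.5 mm and 10.7 degrees, less where a joint would pass 70% of its speed; a pose out of reach is approached as far as the arm can. A call with a gripper value outside its range is refused whole. "fingers" is the finger opening in mm, from 0 to 85.4, set as the call begins (left out, the last holds). The fingers move at their own pace and stop on an object; "squeeze" is the grip in N (left out, the last holds). Time passes only in rows, so rows that repeat a pose let the fingers close. It gives the time, the measured TCP pose, the force and the opening at its end, in the units of the state.
- robot.sense(): the state, without advancing time (a new reading comes with each control period).
- robot.read_camera(name): name is "side" or "top" or "wrist"; returns (picture, depth): 384x512x3 uint8, blue, green, red; 384x512 float32, m along the optical axis (not along the pixel's ray), 0 where there is no reading.
- robot.camera_params(name): a dict with "fx", "fy", "cx", "cy" (pixels), "xyz" and "orientation" of the camera in the world; the wrist camera has in their place "T_tool_cam" (4x4, takes a point from camera to tool coordinates, whose origin is the TCP and whose axes are the flange's). Camera axes: x right, y up, looking along -z (the intrinsics and any distortion apply to the point x, -y, -z); pixel columns grow to the right and rows downward; lengths in m; the calibration is good to about 2 mm. A picture is of the moment at which its call begins: read the wrist's pose just before it. camera_params takes no time and is no camera call.
- robot.close_job(): hands the job in, once; it reports no verdict.
The state is a dict: "time_s": time; "joint_positions": joint angles; "qvel": joint speeds; "effort": joint torques, N m; "position": TCP position; "ee_rot": TCP orientation; "contact_force": force on the tool from outside, world axes, zero at the start; "torque": the same for the moment, N m; "width": finger opening in m.
Only numpy, scipy, OpenCV 4.12 (cv2) and the standard library are available. Lean on these libraries where they do the work, as an engineer would, in place of code of your own. Each camera call takes 0.05 s, during which the arm holds its last target.

## Working session

There is one attempt and no reset: what is moved stays moved. The work goes in short steps, Python scripts to look and compute and a tool call to move; the robot and the scene stay as the last step left them, time stands still between calls to the robot, and variables do not carry over. Pictures are saved under pics/ and viewed, and the job is handed in when it is done.

Besides the shell and the picture viewer there is one more tool, called after "Request:" by a JSON object that holds its "api" and its "payload". send_rows: Moves the arm, as the interface text tells. Its arguments: {"type":"object","properties":{"deltas":{"type":"array","items":{"type":"number"}},"fingers":{"type":"number"},"squeeze":{"type":"number"}},"required":["deltas"]}

```bash
mkdir -p pics; cat > h.py <<'E'
import numpy as np,cv2
from plant import robot
from scipy.spatial.transform import Rotation as R
def rot(o):
    o=np.array(o,float)
    return o if o.shape==(3,3) else (R.from_rotvec(o).as_matrix() if o.size==3 else R.from_quat(o).as_matrix())
def pt(p,u,v,d=None,z=None):
    r=np.array([(u-p['cx'])/p['fx'],-(v-p['cy'])/p['fy'],-1.0])
    M=rot(p['orientation']);o=np.array(p['xyz']);w=M@r
    s=d if d is not None else (z-o[2])/w[2]
    return o+s*w
E
python3 - <<'E'
from h import *
s=robot.sense();print(s)
for n in ("top","side"):
    p=robot.camera_params(n);print(n,p)
    im,d=robot.read_camera(n)
    cv2.imwrite(f"pics/{n}0.png",im);np.save(n+"0.npy",d);np.save(n+"0im.npy",im)
E
```

```text
{'time_s': 0.0, 'joint_positions': array([-1.34657707e+00,  4.80846729e-01,  1.59689209e+00, -2.60142109e-05,
        1.06509503e+00, -4.66072891e-02]), 'qvel': array([-1.94088779e-04, -6.97438626e-05,  1.30645858e-03, -1.06252997e-04,
       -2.94417513e-04,  3.76901035e-04]), 'effort': array([ 9.14312841e-04, -9.50671148e+01, -4.30187094e+01, -1.08723884e-04,
        1.26997559e-02, -1.68108834e-07]), 'position': array([ 0.17381353, -0.62592086,  0.25565592]), 'ee_rot': array([-3.11160767e+00, -4.23967416e-01,  2.08427516e-04]), 'contact_force': array([0.28917277, 0.38240178, 0.45312621]), 'torque': array([-0.00513928,  0.06175772, -0.00507817]), 'width': 0.08519046375698812}
top {'fx': 470.6347232839554, 'fy': 470.6347232839554, 'cx': 254.41592655633514, 'cy': 197.4352534741823, 'xyz': array([ 0.43587197, -0.01554901,  1.15043337]), 'orientation': array([ 0.06617234, -0.06285067, -1.56106659])}
side {'fx': 410.71075417092817, 'fy': 410.71075417092817, 'cx': 250.98064668516622, 'cy': 190.962497792899, 'xyz': array([0.59134637, 0.76696398, 0.46002074]), 'orientation': array([0.0447801 , 1.59371578, 2.62483252])}
```

View pics/top0.png

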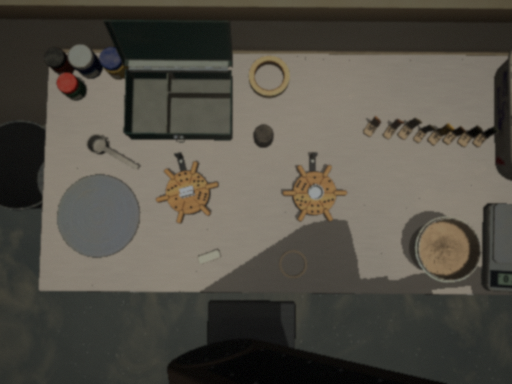

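View pics/side0.png

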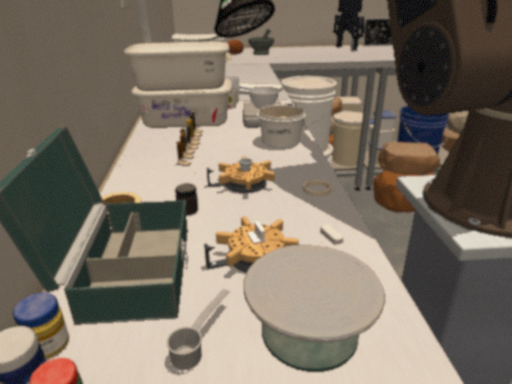

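The top view shows the tile tally at pixel (188,190) and the bucket tally (round bucket) at (315,192). Both pointers are up in the image, which is away from the robot. Next I'll zoom in.

```bash
python3 - <<'E'
from h import *
im=np.load("top0im.npy");d=np.load("top0.npy");p=robot.camera_params("top")
c=im[140:235,265:365];c=cv2.convertScaleAbs(cv2.resize(c,(800,760),interpolation=cv2.INTER_CUBIC),alpha=1.4)
cv2.imwrite("pics/topz.png",c)
h=cv2.cvtColor(im,cv2.COLOR_BGR2HSV)
m=cv2.inRange(h,(8,90,60),(25,255,255))
n,l,st,ce=cv2.connectedComponentsWithStats(m)
for i in range(1,n):
    if st[i,4]>150: print(st[i],ce[i],pt(p,*ce[i],z=.04))
E
```

```text
[250  57  39  39 530] [268.40943396  75.41320755] [ 0.82384828 -0.04402173  0.04      ]
[ 156  162   62   61 1647] [187.14025501 191.83788707] [0.53931568 0.1467886  0.04      ]
[ 283  165   64   56 1583] [313.79279848 192.91345546] [ 0.53936086 -0.15334274  0.04      ]
[ 421  221   49   55 2079] [445.02020202 248.35738336] [ 0.41147223 -0.46077441  0.04      ]
```

View pics/topz.png

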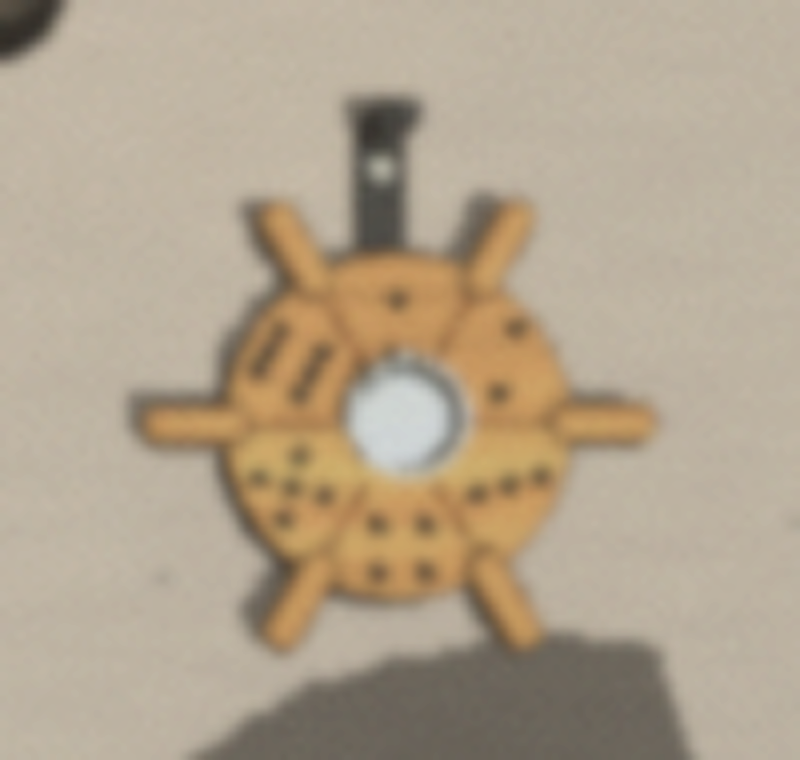

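```bash
cat >> h.py <<'E'
def todelta(tgt):
    s=robot.sense();M=R.from_rotvec(s['ee_rot']).as_matrix()
    return np.round(M.T@(np.array(tgt)-s['position'])*1000,1)
E
python3 - <<'E'
from h import *
p=robot.camera_params("top")
f=lambda a,b:pt(p,265+(a+.5)/8-.5,140+(b+.5)/8-.5,z=.046)
P=[f(*q) for q in((140,422),(655,422),(268,205),(525,645),(520,205),(280,645))]
C=np.mean(P,0);print("centre",C)
for q in P:
    v=q-C;print(np.hypot(*v[:2]),np.degrees(np.arctan2(v[1],v[0])))
print("post",f(383,108)-C, "ring",pt(p,293,264,z=.01),"eraser",pt(p,209,256,z=.01))
d=np.load("top0.npy");print("bowl",pt(p,445,218,d=d[218,445]))
print(R.from_rotvec(robot.sense()['ee_rot']).as_matrix())
for t in((.33,-.40,.256),(.44,-.09,.2)):print(todelta(t))
E
```

```text
centre [ 0.53985182 -0.15381548  0.046     ]
0.07596950184651703 90.20884684826588
0.07568161585591615 -89.21326223516998
0.07508330997281938 30.71586583735458
0.0747939584602274 -150.24919449046325
0.07456885205882069 -29.04755827268803
0.074170528449317 152.12754470348344
post [0.0938722  0.00428767 0.        ] ring [ 0.37017528 -0.10685165  0.01      ] eraser [0.38746695 0.09535018 0.01      ]
bowl [ 0.480165   -0.438644    0.09918412]
[[ 9.63560743e-01  2.67489486e-01 -2.63162956e-04]
 [ 2.67489613e-01 -9.63560117e-01  1.09932512e-03]
 [ 4.04845842e-05 -1.12965989e-03 -9.99999361e-01]]
[ 2.11e+02 -1.76e+02 -1.00e-01]
[ 399.9 -445.2   56.2]
```

Request:
{"api": "send_rows", "payload": {"deltas": [42,-35,0,2,84,-70,0,4,126,-105,0,6,168,-140,0,8,211,-176,0,10,242,-221,0,12,274,-266,0,14,305,-311,0,15.5], "fingers": 0, "squeeze": 20}}

```text
time_s: 1.1
position: [0.3848, -0.2433, 0.2562]
ee_rot: [-3.142, 0.002, -0.0]
contact_force: [1.0, 0.5, 0.0]
width: 0.0001
```

```bash
python3 - <<'E'
from h import *
s=robot.sense();print(s['time_s'],s['position'],s['width']);print(R.from_rotvec(s['ee_rot']).as_matrix().round(3));print(todelta((.44,-.09,.15)))
E
```

```text
1.1 [ 0.38484642 -0.24332638  0.2562148 ] 6.0770904292896406e-05
[[ 1.    -0.001  0.   ]
 [-0.001 -1.     0.   ]
 [ 0.    -0.    -1.   ]]
[  55.  -153.4  106.2]
```

Request:
{"api": "send_rows", "payload": {"deltas": [12,-40,20,0,25,-80,50,0,37,-120,80,0,50,-160,106,0,50,-160,106,0]}}

```text
time_s: 1.72
position: [0.4338, -0.0826, 0.1486]
ee_rot: [-3.14, -0.006, 0.005]
contact_force: [-0.4, 1.0, -0.2]
width: 0.0004
```

```bash
python3 - <<'E'
from h import *
s=robot.sense();print(s['time_s'],s['position'])
for n in("side","wrist"):
    im,d=robot.read_camera(n);np.save(n+"1im.npy",im);np.save(n+"1.npy",d)
    cv2.imwrite(f"pics/{n}1.png",im)
E
```

```text
1.725 [ 0.43379215 -0.08262697  0.14863469]
```

View pics/side1.png

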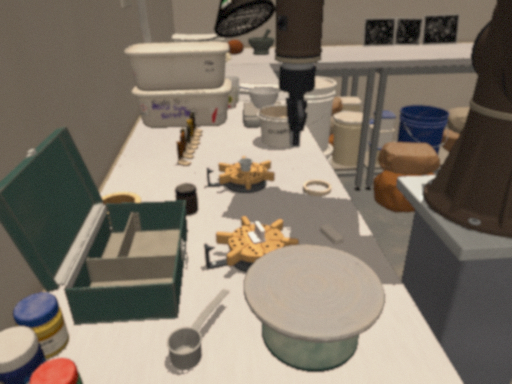

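View pics/wrist1.png

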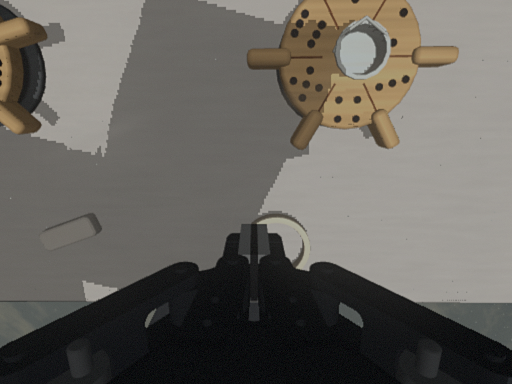

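The side view shows the shut fingertips near (297,140), with the path below them clear. The wrist view shows them at about (254,228), with the front-left paddle at (306,130). Next I'll measure the tip height.

```bash
python3 - <<'E'
from h import *
p=robot.camera_params("side");d=np.load("side1.npy")
for v in range(120,156,3):
    r=d[v,280:315]; k=[(280+i) for i in range(35) if 0<r[i]<.95]
    if k: 
        u=int(np.mean(k));print(v,k[0],k[-1],pt(p,u,v,d=d[v,u]).round(3))
print(robot.sense()['position'])
E
```

```text
120 287 305 [ 0.443 -0.029  0.202]
123 288 304 [ 0.441 -0.037  0.193]
126 288 303 [ 0.439 -0.055  0.181]
129 289 302 [ 0.44  -0.052  0.175]
132 289 299 [ 0.438 -0.071  0.162]
135 289 299 [ 0.438 -0.073  0.154]
138 289 299 [ 0.438 -0.07   0.149]
141 289 299 [ 0.437 -0.073  0.14 ]
144 289 299 [ 0.437 -0.071  0.134]
[ 0.43443573 -0.08481132  0.15016578]
```

Request:
{"api": "send_rows", "payload": {"deltas": [0,0,30,0,0,0,60,0,0,0,85,0,0,0,98,0,12,0,98,0,25,0,98,0,36,0,98,0,36,0,98,0]}}

```text
time_s: 2.82
position: [0.4721, -0.0851, 0.0529]
ee_rot: [3.141, 0.001, 0.003]
contact_force: [0.3, -0.6, -0.3]
width: -0.0002
```

```bash
python3 - <<'E'
from h import *
s=robot.sense();print(s['position'],s['contact_force'])
for n in("side","wrist","top"):
    im,d=robot.read_camera(n);np.save(n+"2im.npy",im)
    cv2.imwrite(f"pics/{n}2.png",im)
E
```

```text
[ 0.47210439 -0.08513318  0.05285076] [ 0.28606392 -0.64495343 -0.28882113]
```

View pics/wrist2.png

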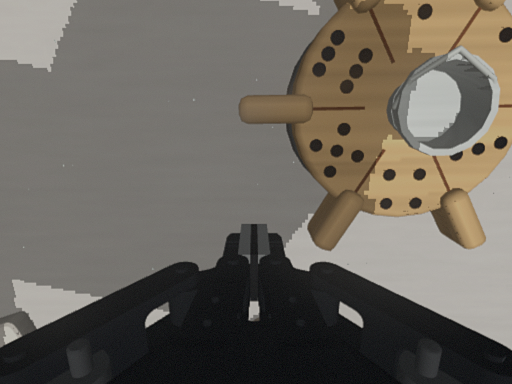

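View pics/top2.png

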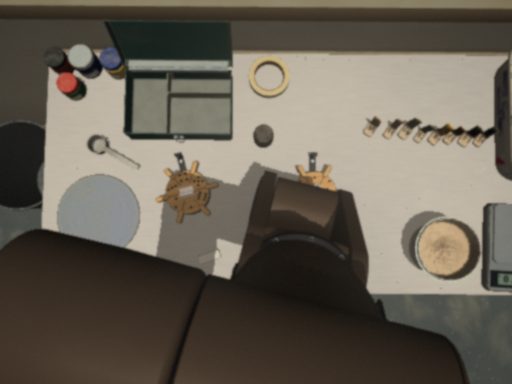

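View pics/side2.png

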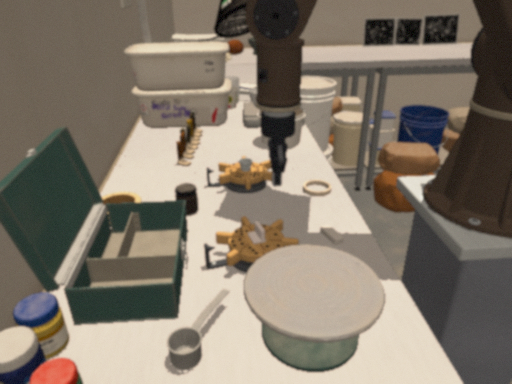

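The wrist view shows the tip at (254,235), left of the front-left paddle at (335,220) and at its reach. The path is clear, so I'll start the first push gently.

Request:
{"api": "send_rows", "payload": {"deltas": [0,5,0,0,0,10,0,0,0,14,0,0,0,18,0,0,0,22,0,0,0,26,0,0,0,30,0,0,0,30,0,0]}}

```text
time_s: 3.98
position: [0.4708, -0.1154, 0.0523]
ee_rot: [3.141, -0.0, 0.001]
contact_force: [0.7, 0.5, 0.9]
width: -0.0002
```

```bash
python3 - <<'E'
from h import *
s=robot.sense();print(s['position'],s['contact_force'])
for n in("wrist",):
    im,d=robot.read_camera(n)
    cv2.imwrite(f"pics/{n}3.png",im)
E
```

```text
[ 0.47081212 -0.11539446  0.05234645] [0.71169519 0.54117956 0.8806728 ]
```

View pics/wrist3.png

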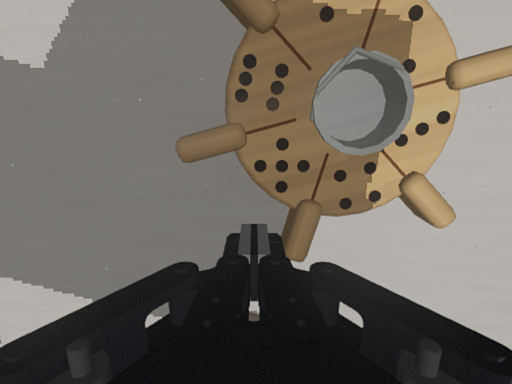

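The wheel has turned with the finger by about 15°, and the paddle is in contact at (300,230). I'll push on over the hump.

Request:
{"api": "send_rows", "payload": {"deltas": [0,4,0,0,0,8,0,0,0,12,0,0,0,16,0,0,0,20,0,0,0,23,0,0,0,26,0,0,0,28,0,0]}}

```text
time_s: 5.03
position: [0.4706, -0.1432, 0.0523]
ee_rot: [3.142, 0.0, 0.0]
contact_force: [-0.0, 0.3, 0.6]
width: 0.0001
```

```bash
python3 - <<'E'
from h import *
s=robot.sense();print(s['position'],s['contact_force'])
for n in("wrist",):
    im,d=robot.read_camera(n)
    cv2.imwrite(f"pics/{n}4.png",im)
E
```

```text
[ 0.47058147 -0.14321664  0.05229405] [-0.04715104  0.26641765  0.64656846]
```

View pics/wrist4.png

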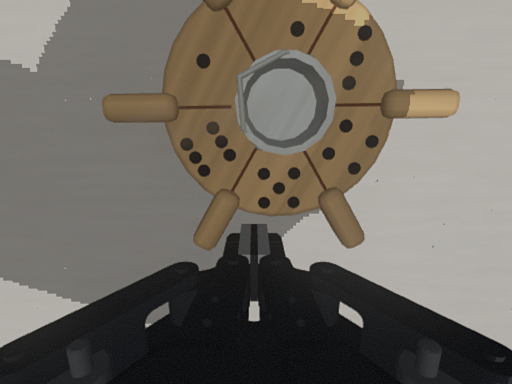

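The wheel snapped one click. Five is now at the front, so two is at the pointer, and the fingertip stands free between the paddles. I'll back out, return and re-enter.

Request:
{"api": "send_rows", "payload": {"deltas": [-12,0,0,0,-25,0,0,0,-37,0,0,0,-37,-20,0,0,-37,-40,0,0,-37,-58,0,0,-18,-58,0,0,0,-58,0,0]}}

```text
time_s: 6.08
position: [0.4703, -0.0848, 0.0524]
ee_rot: [-3.142, -0.001, 0.0]
contact_force: [0.2, 0.2, -0.4]
width: -0.0001
```

Request:
{"api": "send_rows", "payload": {"deltas": [0,5,0,0,0,10,0,0,0,14,0,0,0,18,0,0,0,22,0,0,0,26,0,0,0,30,0,0,0,34,0,0]}}

```text
time_s: 7.08
position: [0.4707, -0.1194, 0.0523]
ee_rot: [3.141, 0.0, 0.001]
contact_force: [0.2, 1.4, -0.6]
width: -0.0001
```

Request:
{"api": "send_rows", "payload": {"deltas": [0,4,0,0,0,8,0,0,0,12,0,0,0,16,0,0,0,19,0,0,0,22,0,0,0,24,0,0,0,24,0,0]}}

```text
time_s: 8.07
position: [0.4706, -0.1431, 0.0523]
ee_rot: [-3.142, -0.0, -0.0]
contact_force: [-0.0, 0.9, -0.5]
width: -0.0002
```

```bash
python3 - <<'E'
from h import *
s=robot.sense();print(s['position'],s['contact_force'])
for n in("wrist",):
    im,d=robot.read_camera(n)
    cv2.imwrite(f"pics/{n}5.png",im)
E
```

```text
[ 0.47057221 -0.14312443  0.05229369] [-0.00255219  0.85127069 -0.50502371]
```

View pics/wrist5.png

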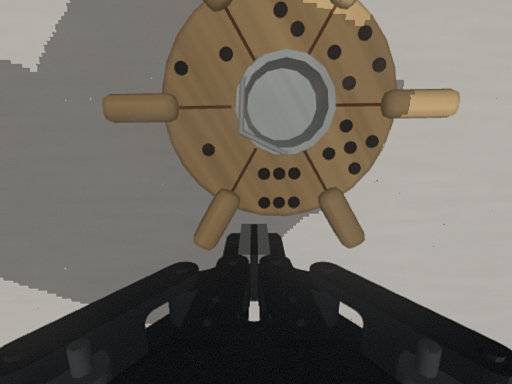

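The wheel made exactly one more click. Six is now at the front, so three is at the pointer. I'll repeat the stroke.

Request:
{"api": "send_rows", "payload": {"deltas": [-12,0,0,0,-25,0,0,0,-37,0,0,0,-37,-20,0,0,-37,-40,0,0,-37,-58,0,0,-18,-58,0,0,0,-58,0,0]}}

```text
time_s: 9.12
position: [0.4703, -0.0848, 0.0524]
ee_rot: [-3.142, -0.001, 0.0]
contact_force: [-0.2, -0.3, -0.4]
width: -0.0001
```

Request:
{"api": "send_rows", "payload": {"deltas": [0,5,0,0,0,10,0,0,0,14,0,0,0,18,0,0,0,22,0,0,0,26,0,0,0,30,0,0,0,34,0,0]}}

```text
time_s: 10.12
position: [0.4707, -0.1193, 0.0523]
ee_rot: [3.141, 0.001, 0.0]
contact_force: [0.0, 1.2, 0.0]
width: -0.0002
```

Request:
{"api": "send_rows", "payload": {"deltas": [0,4,0,0,0,8,0,0,0,12,0,0,0,16,0,0,0,19,0,0,0,22,0,0,0,24,0,0,0,24,0,0]}}

```text
time_s: 11.12
position: [0.4706, -0.1431, 0.0523]
ee_rot: [3.142, 0.0, 0.0]
contact_force: [0.1, -0.9, -0.1]
width: -0.0001
```

```bash
python3 - <<'E'
from h import *
s=robot.sense();print(s['position'],s['contact_force'])
for n in("wrist",):
    im,d=robot.read_camera(n)
    cv2.imwrite(f"pics/{n}6.png",im)
E
```

```text
[ 0.47057108 -0.14313434  0.05231136] [ 0.08087062 -0.93403825 -0.13388771]
```

View pics/wrist6.png

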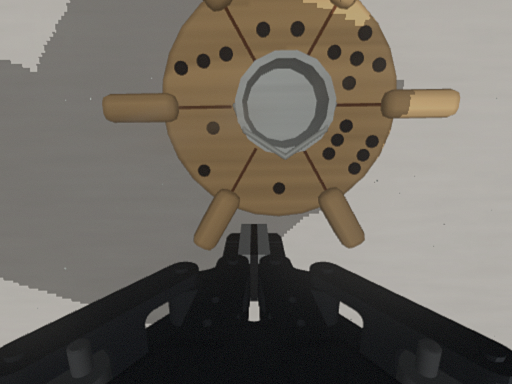

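One is now at the front, so four is at the pointer and one click remains. I'll make the last stroke slower over the hump.

Request:
{"api": "send_rows", "payload": {"deltas": [-12,0,0,0,-25,0,0,0,-37,0,0,0,-37,-20,0,0,-37,-40,0,0,-37,-58,0,0,-18,-58,0,0,0,-58,0,0]}}

```text
time_s: 12.18
position: [0.4703, -0.0848, 0.0524]
ee_rot: [-3.142, -0.001, 0.0]
contact_force: [0.2, -0.0, 0.1]
width: 0.0
```

Request:
{"api": "send_rows", "payload": {"deltas": [0,5,0,0,0,10,0,0,0,14,0,0,0,18,0,0,0,22,0,0,0,26,0,0,0,30,0,0,0,34,0,0]}}

```text
time_s: 13.18
position: [0.4707, -0.1193, 0.0523]
ee_rot: [3.142, 0.001, 0.0]
contact_force: [-0.5, 0.7, -0.3]
width: -0.0
```

Request:
{"api": "send_rows", "payload": {"deltas": [0,3,0,0,0,6,0,0,0,9,0,0,0,12,0,0,0,15,0,0,0,18,0,0,0,21,0,0,0,24,0,0]}}

```text
time_s: 14.18
position: [0.4706, -0.1433, 0.0523]
ee_rot: [3.142, 0.0, 0.0]
contact_force: [-0.1, -0.5, 0.1]
width: 0.0001
```

```bash
python3 - <<'E'
from h import *
s=robot.sense();print(s['position'],s['contact_force'])
for n in("wrist",):
    im,d=robot.read_camera(n)
    cv2.imwrite(f"pics/{n}7.png",im)
E
```

```text
[ 0.47055789 -0.14325575  0.05231294] [-0.10524313 -0.49944593  0.10456618]
```

View pics/wrist7.png

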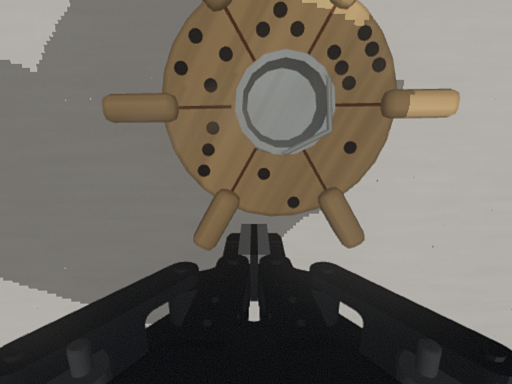

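Two is at the front and five at the pointer. I'll retreat, rise and swing aside for a check from above.

Request:
{"api": "send_rows", "payload": {"deltas": [-12,0,0,0,-25,0,0,0,-37,0,0,0,-37,0,-40,0,-37,0,-90,0,-37,0,-140,0,-37,0,-190,0,-37,0,-200,0]}}

```text
time_s: 15.22
position: [0.4341, -0.1435, 0.2552]
ee_rot: [3.14, 0.0, 0.007]
contact_force: [-0.6, -0.1, -0.9]
width: 0.0003
```

Request:
{"api": "send_rows", "payload": {"deltas": [-10,45,0,0,-20,90,0,0,-30,135,0,0,-40,180,0,0,-60,225,0,0,-80,265,0,0,-105,305,0,0,-105,305,0,0]}}

```text
time_s: 16.23
position: [0.3264, -0.4498, 0.251]
ee_rot: [-3.141, 0.005, 0.002]
contact_force: [0.7, 0.2, -1.1]
width: 0.0
```

```bash
python3 - <<'E'
from h import *
s=robot.sense();print(s['time_s'],s['position'],s['contact_force'])
im,d=robot.read_camera("top");cv2.imwrite("pics/top8.png",im)
c=im[140:235,140:365];cv2.imwrite("pics/top8z.png",cv2.convertScaleAbs(cv2.resize(c,(800,338),interpolation=cv2.INTER_CUBIC),alpha=1.5))
E
```

```text
16.225 [ 0.32643613 -0.44975622  0.25104505] [ 0.72288336  0.24773223 -1.11323026]
```

View pics/top8.png

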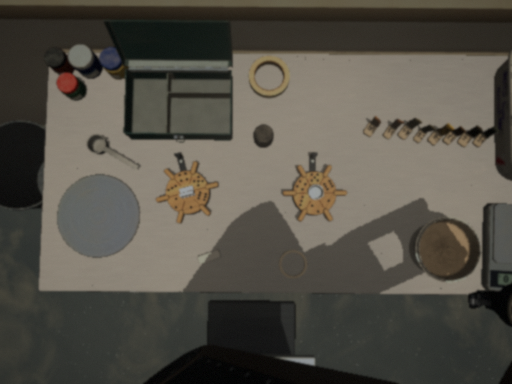

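View pics/top8z.png

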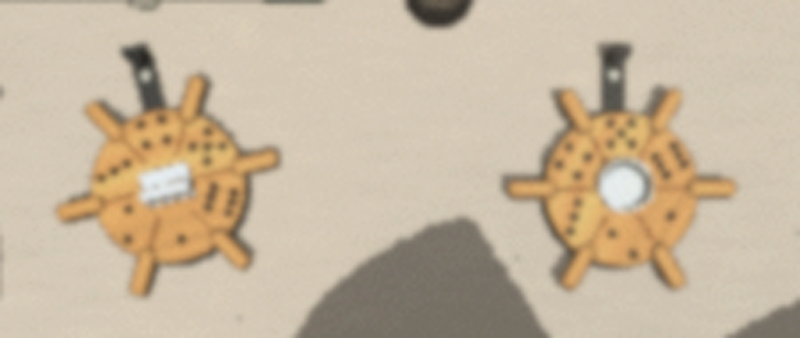

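The view from above shows the bucket wheel at (315,192) with five dots at its pointer. The tile tally at (188,190) still reads four. The jar, ring and eraser are where they were, and the arm is clear of everything.

```bash
python3 -c "
from plant import robot
print(robot.close_job())"
```

```text
the job is handed in; nothing more can be done
None
```

The bucket tally now stands at five. It started at one, and I flicked its front-left paddle anticlockwise four times with the shut fingertips. After each stroke I checked the wrist picture, which showed exactly one click, and the wheel never went past five.

- **Final check from above:** five dots are at the bucket pointer and the tile tally still reads four. The jar, ring and eraser look unmoved.
- **Forces and time:** contact forces read at the end of each move stayed under about 1.5 N. The job was handed in at about 16 s, with the arm raised and touching nothing.
- **Failed checks:** none failed or disagreed.

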